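Start a watch timing run

ROBOT

A 7-joint arm with a two-finger parallel gripper is mounted at the origin on the work surface. World frame = base frame: x ahead of the robot, y to its left, z up, the work surface at z = 0. Lengths are in m, angles in degrees, forces in N, time in s.
With the tool pointing down it reaches from about 0.425 to 0.875 m from the base axis. Payload 4.7 kg.
Tool frame: the origin (TCP) lies midway between the tips of the shut fingers; the grasp point (between the pads) lies 19 mm behind it; z points along the fingers, y is the line along which they close (so a half turn about z gives the same grasp; the last joint's range is limited). The gripper opens to 85 mm and grips with 20 to 120 N. Pads are 22 mm wide; open, the fingers measure 114 mm over their backs; the gripper's body (76 mm by 85 mm) begins 54 mm behind the grasp point. The pads swing forward as they close: fully open they stand 13 mm farther back than shut.
Start: joints at [-67.26, 18.392, -4.016, 83.108, 1.295, 78.541, -3.26], TCP at [0.243, 0.603, 0.231] pointing down, gripper open.
Joint ranges: [-163.93, 163.93], [-17.29, 119.83], [-79.2, 71.16], [3.27, 140.29], [-89.18, 269.18], [5.43, 117.66], [-154.24, 154.24]. Speed limits (degrees/s): [147.25, 147.25, 180, 180, 180, 180, 180].

INTERFACE

Orientations are given as [roll, pitch, yaw] about the fixed x, y, z axes, in that order (R = Rz(yaw) Ry(pitch) Rx(roll)).
In Python, from plant import read_state, snapshot, job_done gives the robot as it stands.
- The arm moves only by the tool apply_moves, never from a script. Its argument "moves" is a list of rows, each a list of 5 numbers: the shift along the tool's x, y, z normalised to -1 to 1, where 1 is 0.15 m, then the turn about the tool's z normalised to -1 to 1, where 1 is 2 pi rad, then the finger opening in mm, from 0 to 85.4. A call has 1 to 12 rows; each row is the pose to reach, as a shift and turn from the pose commanded when the call began, along the tool's axes at that moment, turning the shorter way round; what a row does not reach only later rows make up. A row lasts 1/10 s, in which the tool goes at most 50 mm and 8.59 degrees, less where a joint would pass 70% of its speed; a pose out of reach is approached as far as the arm can. A call with a number of a shift or a turn outside -1 to 1 is refused whole. A call with a gripper value outside its range is refused whole. The fingers move at their own pace and stop on an object; the grip force is fixed at half the most. Time passes only in rows, so rows that repeat a pose let the fingers close. It gives the time, the measured TCP pose, the force, the opening and the grip force at its end, in the units of the state.
- read_state(): the state, without advancing time (a new reading comes with each control period).
- snapshot(name): name is "side" or "top"; returns a dict with "pixels" (384x512x3 uint8, red, green, blue), "fovy" (degrees; the focal length in pixels is half the picture's height over the tangent of half this angle, whatever the lens; pixels are square), "cx", "cy" (the principal point, pixels), "R" (3x3) and "t" (3): a world point X has camera coordinates R X + t. Camera axes: x right, y down, z forward; pixel columns grow to the right and rows downward; lengths in m; the calibration is good to about 2 mm. A picture is of the moment at which its call begins. There is no depth.
- job_done(): hands the job in; it is judged then, once.
The state is a dict: "t": time; "joint_positions": joint angles; "qd": joint speeds; "tau": joint torques, N m; "ee_pos": TCP position; "tcp_rot": TCP orientation; "force": force on the tool from outside, world axes, zero at the start; "torque": the same for the moment, N m; "grip_width": finger opening in m; "finger_force": force on a finger pad.
Only numpy, scipy, OpenCV 4.12 (cv2) and the standard library are available. Lean on these libraries where they do the work, as an engineer would, in place of code of your own. Each camera call takes 0.05 s, during which the arm holds its last target. There are 200 camera calls.

TASK

Take a timing reading of the watch: with the fingertips, push the watch holder along its rail until it stops against the pickup block, then gently press the large round key on the timing machine right down, let it spring back up and withdraw. Do not press the large round key before the watch holder is home, do not press the other three keys at any time, and leave the loupe, jar, wooden case and tweezers where they are; nothing is to be picked up.

Things in the scene. Friction and masses are not known exactly. Their poses are not given: they have to be found in the camera images.
- timing_machine: White bench console fixed to the table, 150 mm (x) by 220 mm (y), origin at the centre of its underside. The half towards its +y carries the dark screen (top 77 mm above the table); the half towards its -y is a flat deck 55 mm above the table with four white keys in black square bezels (46 x 46 x 4 mm), in two rows of two, centres 52 mm apart across y and 64 mm across x. Which key is in which place varies. It may stand left or right of the pickup stand.
- pickup_stand: Black stand fixed to the table, 70 mm (x) by 220 mm (y), base 10 mm high, origin at the centre of its underside. Along its y axis runs an aluminium rail (22 mm wide, top 22 mm above the table, from y = -102 to +102 mm) with the steel watch holder on it. Across the rail's +y end stands the grey pickup block (50 mm wide, 26 mm thick, top 54 mm above the table, with a black knob up to 64 mm), with a short brass tip facing the holder; the rail's -y end is open.
- watch_holder (a joint): Travel of the watch holder along the stand's +y axis towards the pickup: 0 m at the far -y end, 0.090 m when stopped against the pickup's brass tip. Starts between 0 and 0.045. Slides with about 1.5 N of friction (plus 4 N per m/s), has no spring and stays where it is left.
- holder_back (a point): Centre of the watch holder's flat back face, the one away from the pickup (its -y face), 35 mm above the table; axes are those of the stand, so pushing is towards its +y. The holder is a steel block 44 x 44 x 24 mm (underside 23 mm, top 47 mm above the table) that carries a brass-cased watch of 34 mm diameter, up to 55 mm above the table. This point lies 58 mm to the -y side of the stand's origin at joint 0, 32 mm to the +y side at joint 0.090.
- start_key (a joint): The large round key, 28 mm diameter: the one to press. Moves straight down; spring 1.7 N at the start, 5 N fully down. Its joint reads 0 up and 0.006 m fully down.
- start_key_top (a point): Centre of the large round key's top, 14 mm above the deck (10 mm above its bezel) when up; z up.
- start_bezel: The black bezel plate around the large round key (46 x 46 x 4 mm), fixed to the deck; origin at the centre of its underside.
- small_key (a joint): The small round key, 16 mm diameter, same height; not to be pressed. Its joint reads 0 up and 0.006 m fully down.
- small_key_top (a point): Centre of the small round key's top.
- square_key (a joint): The square key, 22 x 22 mm, same height; not to be pressed. Its joint reads 0 up and 0.006 m fully down.
- square_key_top (a point): Centre of the square key's top.
- bar_key (a joint): The bar-shaped key, 12 mm (x) by 36 mm (y), same height; not to be pressed. Its joint reads 0 up and 0.006 m fully down.
- bar_key_top (a point): Centre of the bar key's top.
- loupe: Black eye loupe, a cone 34 mm in diameter and 34 mm tall, loose on the table on the machine's -x side; origin at the centre of its underside.
- oil_jar: Small amber jar with black cap, 38 mm in diameter, 45 mm tall, loose on the table on the machine's -x side; origin at the centre of its underside.
- wooden_case: Wooden case, 55 x 150 x 38 mm tall, loose on the table on the machine's +x side; origin at the centre of its underside.
- tweezers: Steel tweezers, 125 mm long, 12 mm wide, 7 mm thick, loose on the table beside the stand on its +x side; origin on the underside near the middle, x along the length.
Things that resemble listed ones, but are neither listed nor needed, are in the scene too. Of the things like the tweezers, leave any that is yellow; of the rest the smaller one is meant.

How it is judged (in metres and radians):
On the way, in this order (a step that is already met when the one before it is completed fails the run):
1. the watch holder is against the pickup block (within 4 mm) (value of joint watch_holder above 0.086 m), for 0.2 s.
2. the large round key is pressed down (at least 4 of its 6 mm) (value of joint start_key above 0.004 m), for 0.1 s.
At the end, for the whole second after the job is handed in: The watch holder is within 4 mm of its stop, all four keys are up (within 1 mm), and the loupe, jar, case and tweezers lie at rest within 15 mm of where they began (value of joint watch_holder above 0.086 m and value of joint each of start_key, small_key, square_key, bar_key below 0.001 m and distance of each of loupe, oil_jar, wooden_case, tweezers from where it was at the start of the episode below 0.015 m and linear speed of each of loupe, oil_jar, wooden_case, tweezers below 0.01 m/s); the robot touches nothing.
It fails at once if the large round key is pressed (over 2 mm) before the watch holder is home (value of joint start_key above 0.002 m and value of joint watch_holder below 0.086 m).
It fails at once if the small round, square or bar key is pressed (over 2 mm) (value of joint any of small_key, square_key, bar_key above 0.002 m).
It fails at once if the large round key is pressed harder than 30 N (contact force between the fingers and start_bezel above 30 N).
It fails at once if the loupe, jar, case or tweezers are moved by more than 15 mm or lifted (distance of any of loupe, oil_jar, wooden_case, tweezers from where it was at the start of the episode above 0.015 m).
It also fails if it takes over 48 s, if anything falls off the work surface, if the arm or the gripper's body presses on something with over 40 N, if the wrist force passes 120 N, or if a joint passes its speed limit or range.

## Working session

There is one attempt and no reset: what is moved stays moved. The work goes in short steps, Python scripts to look and compute and a tool call to move; the robot and the scene stay as the last step left them, time stands still between calls to the robot, and variables do not carry over. Pictures are saved under pics/ and viewed, at most 10 in all, crops included, and the job is handed in when it is done.

Besides the shell and the picture viewer there is one more tool, called by a JSON object that holds its "name" and its "arguments", one argument or row to a line. apply_moves: Moves the arm, as the interface text tells. Its arguments: {"type":"object","properties":{"moves":{"type":"array","items":{"type":"array","items":{"type":"number"}}}},"required":["moves"]}

```bash
mkdir -p pics; python3 - <<'E'
from plant import *
import cv2,pickle
s=read_state();print({k:s[k] for k in('t','ee_pos','tcp_rot','grip_width','force')})
for n in('top','side'):
    d=snapshot(n);pickle.dump(d,open(n+'.pkl','wb'));print(n,d['fovy'],d['cx'],d['cy'],d['R'],d['t'])
    cv2.imwrite(f'pics/{n}1.png',cv2.resize(d['pixels'][:,:,::-1],(768,576),interpolation=cv2.INTER_CUBIC))
E
```

```text
{'t': 0.0, 'ee_pos': array([0.2426407 , 0.60240629, 0.23018483]), 'tcp_rot': array([-1.79885611e+02,  5.55816958e-03,  1.58065617e+02]), 'grip_width': 0.0852866991230253, 'force': array([0.25648838, 0.60433297, 1.01091816])}
top 53.614237988234215 256.5869585959024 188.99431819744913 [[-6.44814182e-04 -9.99650044e-01  2.64456719e-02]
 [-9.91563935e-01 -2.78865704e-03 -1.29588526e-01]
 [ 1.29616923e-01 -2.63061350e-02 -9.91215133e-01]] [-0.0390535   0.57466794  0.99462011]
side 43.78750566797894 257.74332956768797 187.7853226351662 [[ 0.89614028 -0.44372304 -0.00651616]
 [-0.34090138 -0.67893314 -0.65025845]
 [ 0.28411061  0.58494416 -0.75968513]] [-0.53893597  0.22156067  0.93733777]
```

View pics/top1.png

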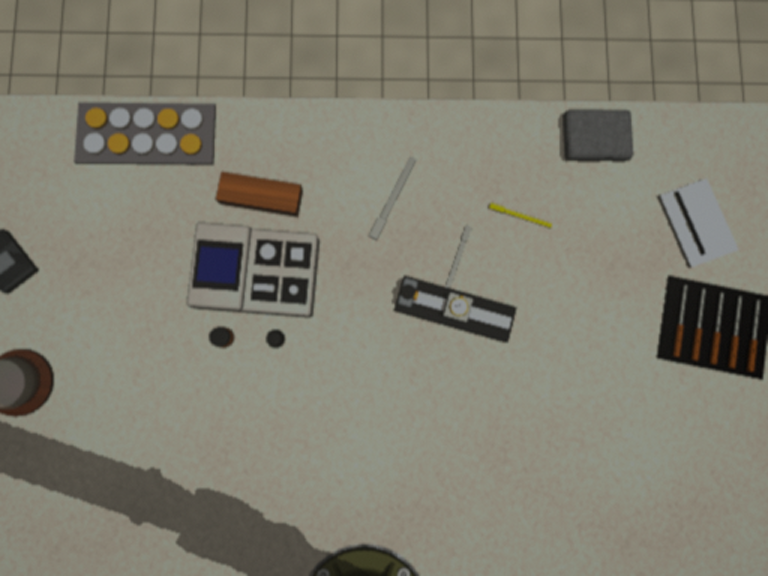

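View pics/side1.png

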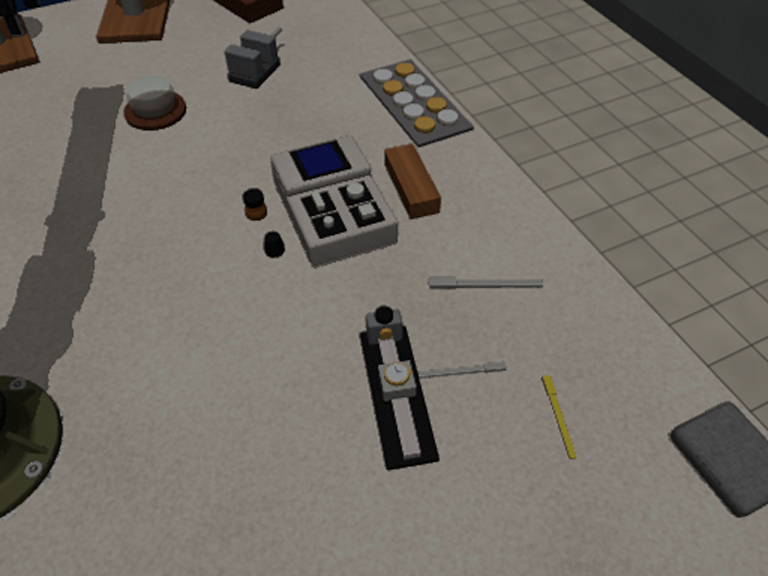

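The top view shows the machine at about (255,268), with its screen to the left. The large round key is at (268,252), square at (298,255), bar at (264,288) and small at (293,290). The stand runs from (400,290) to (513,325), with the pickup at its left end and the holder at (458,307). The tweezers are at (458,255), next to the stand. I'll enlarge both areas.

```bash
python3 - <<'E'
import cv2,pickle,numpy as np
t=pickle.load(open('top.pkl','rb'))['pixels'];s=pickle.load(open('side.pkl','rb'))['pixels']
f=lambda p,x,y:cv2.resize(p[y:y+58,x:x+100,::-1],None,fx=8,fy=8,interpolation=cv2.INTER_CUBIC)[:,:800]
# top crops: A origin (120,145) ; B origin (255,180)
def g(p,x,y,w,h):return cv2.resize(p[y:y+h,x:x+w,::-1],None,fx=8,fy=8,interpolation=cv2.INTER_CUBIC)
a=g(t,155,150,55,62);b=g(t,260,180,90,50)
cv2.imwrite('pics/b.png',b)
im=np.zeros((600,800,3),np.uint8);im[:496,:440]=a;
c=cv2.resize(s[110:180,195:270,::-1],None,fx=4.8,fy=4.8,interpolation=cv2.INTER_CUBIC);im[:336,440:800]=c
cv2.imwrite('pics/a.png',im)
E
```

```text
(no output)
```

View pics/a.png

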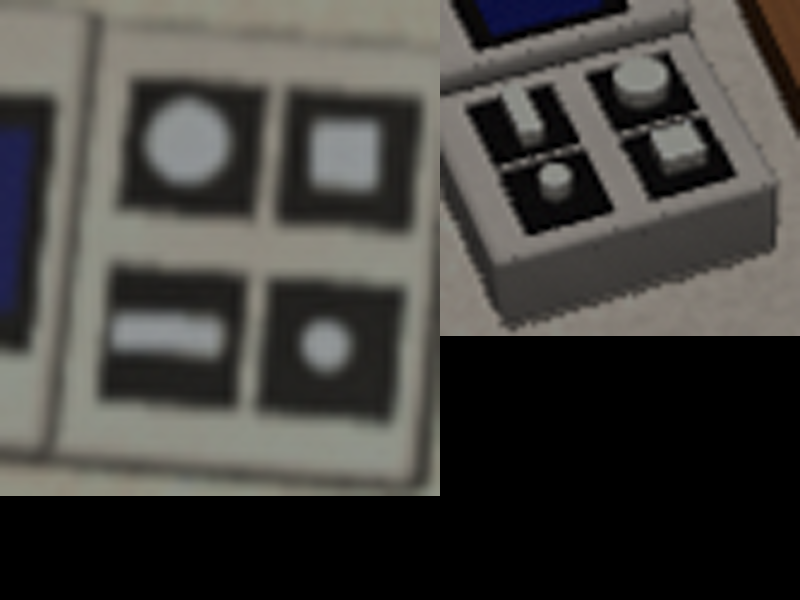

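View pics/b.png

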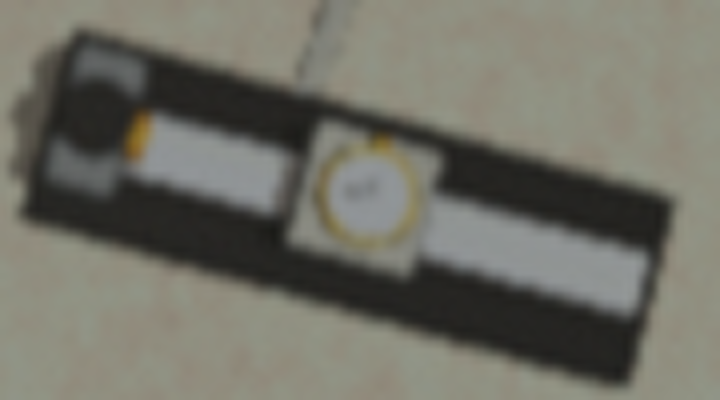

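The large key's top is at crop (187,141) in the top view and (640,80) in the side inset. The holder top's corners are (318,120), (445,155), (413,275) and (287,245), and the rail's open end is at (650,283). Next I'll convert these to world positions.

```bash
cat >h.py <<'E'
import pickle,numpy as np
def W(d,u,v,z):
    f=192/np.tan(np.radians(d['fovy']/2));r=d['R'].T@np.array([(u-d['cx'])/f,(v-d['cy'])/f,1]);c=-d['R'].T@d['t']
    return c+r*(z-c[2])/r[2]
E
python3 - <<'E'
from h import *
np.set_printoptions(precision=4,suppress=True)
T=pickle.load(open('top.pkl','rb'));S=pickle.load(open('side.pkl','rb'))
A=lambda u,v,z:W(T,155+(u+.5)/8-.5,150+(v+.5)/8-.5,z)
B=lambda u,v,z:W(T,260+(u+.5)/8-.5,180+(v+.5)/8-.5,z)
for n,u,v in(('large',187,141),('sq',346,155),('bar',167,334),('small',326,345)):print(n,A(u,v,.069))
print('large side',W(S,195+200.5/4.8-.5,110+80.5/4.8-.5,.069))
h=np.array([B(*p,.047) for p in((318,120),(445,155),(413,275),(287,245))]);print('holder',h,h.mean(0))
b=np.array([B(*p,.010) for p in((85,32),(672,198),(628,382),(25,215))]);print('base',b,b.mean(0))
print('sizes',[np.linalg.norm(h[i]-h[i-1]) for i in range(4)],[np.linalg.norm(b[i]-b[i-1]) for i in range(4)])
d=b[0]+b[3]-b[1]-b[2];d/=np.linalg.norm(d);print('dir',d,np.degrees(np.arctan2(d[1],d[0])),'joint',(h.mean(0)-b.mean(0))@d+.036)
print('watch side',W(S,397/1.5-.17,374/1.5-.17,.055),'watch top',B(367,193,.055))
print('railend',B(650,283,.022),'tweez',B(310,85,.005), W(T,467/1.5,228/1.5,.005))
E
```

```text
large [0.6281 0.1701 0.069 ]
sq [0.6237 0.1177 0.069 ]
bar [0.5639 0.1749 0.069 ]
small [0.5604 0.123  0.069 ]
large side [0.6259 0.1659 0.069 ]
holder [[ 0.5587 -0.1534  0.047 ]
 [ 0.5469 -0.1962  0.047 ]
 [ 0.5065 -0.1846  0.047 ]
 [ 0.5165 -0.1424  0.047 ]] [ 0.5322 -0.1691  0.047 ]
base [[ 0.5938 -0.0773  0.01  ]
 [ 0.5359 -0.2822  0.01  ]
 [ 0.4719 -0.2649  0.01  ]
 [ 0.5296 -0.0561  0.01  ]] [ 0.5328 -0.1701  0.01  ]
sizes [np.float64(0.043620676065489125), np.float64(0.04433688540322561), np.float64(0.04206924576260918), np.float64(0.043377782642660734)] [np.float64(0.06763343301081953), np.float64(0.2129821094530031), np.float64(0.066259087789928), np.float64(0.21666531627428656)]
dir [0.269  0.9631 0.    ] 74.39547201703957 joint 0.036799944570855336
watch side [ 0.5315 -0.1722  0.055 ] watch top [ 0.5333 -0.1683  0.055 ]
railend [ 0.5055 -0.2706  0.022 ] tweez [ 0.576  -0.1567  0.005 ] [ 0.6859 -0.1956  0.005 ]
```

{"name": "apply_moves", "arguments": {
  "moves": [
    [-1, -0.42, 0, -0.0175, 0],
    [-1, -0.42, 0, -0.0175, 0],
    [-1, -0.42, 0, -0.0175, 0],
    [-1, -0.42, 0, -0.0175, 0],
    [-1, -0.42, 0, -0.0175, 0]
  ]
}}

```text
t: 0.6
ee_pos: [0.3613, 0.4858, 0.2311]
tcp_rot: [-180.0, 0.1, 164.0]
force: [-0.9, 0.1, -0.7]
grip_width: 0.0123
finger_force: 0.0
```

{"name": "apply_moves", "arguments": {
  "moves": [
    [-0.95, -0.53, 0, 0, 0],
    [-0.95, -0.53, 0, 0, 0],
    [-0.95, -0.53, 0, 0, 0],
    [-0.95, -0.53, 0, 0, 0],
    [-0.95, -0.53, 0, 0, 0]
  ]
}}

```text
t: 1.1
ee_pos: [0.4751, 0.3728, 0.231]
tcp_rot: [-180.0, -0.0, 164.2]
force: [-1.4, 1.0, -0.0]
grip_width: 0.0004
finger_force: 0.0
```

{"name": "apply_moves", "arguments": {
  "moves": [
    [-0.34, -0.95, 0, 0, 0],
    [-0.34, -0.95, 0, 0, 0],
    [-0.34, -0.95, 0, 0, 0],
    [-0.34, -0.95, 0, 0, 0],
    [-0.34, -0.95, 0, 0, 0]
  ]
}}

```text
t: 1.6
ee_pos: [0.4837, 0.2249, 0.2316]
tcp_rot: [179.9, -0.0, 164.5]
force: [-1.2, -0.1, 0.3]
grip_width: -0.0
finger_force: 0.0
```

{"name": "apply_moves", "arguments": {
  "moves": [
    [-0.34, -0.95, 0, 0, 0],
    [-0.34, -0.95, 0, 0, 0],
    [-0.34, -0.95, 0, 0, 0],
    [-0.34, -0.95, 0, 0, 0],
    [-0.34, -0.95, 0, 0, 0]
  ]
}}

```text
t: 2.1
ee_pos: [0.4957, 0.0743, 0.2314]
tcp_rot: [179.9, -0.0, 164.5]
force: [-0.1, -0.1, -0.0]
grip_width: -0.0
finger_force: 0.0
```

{"name": "apply_moves", "arguments": {
  "moves": [
    [-0.34, -0.95, 0, 0, 0],
    [-0.34, -0.95, 0, 0, 0],
    [-0.34, -0.95, 0, 0, 0],
    [-0.34, -0.95, 0, 0, 0],
    [-0.34, -0.95, 0, 0, 0]
  ]
}}

```text
t: 2.6
ee_pos: [0.5072, -0.0766, 0.2312]
tcp_rot: [179.9, -0.0, 164.5]
force: [0.1, 0.7, -0.4]
grip_width: -0.0
finger_force: 0.0
```

{"name": "apply_moves", "arguments": {
  "moves": [
    [-0.34, -1, 0, 0, 0],
    [-0.34, -1, 0, 0, 0],
    [-0.34, -1, 0, 0, 0],
    [-0.34, -1, 0, 0, 0],
    [-0.34, -1, 0.5, 0, 0],
    [-0.34, -1, 1, 0, 0],
    [-0.34, -1, 1, 0, 0],
    [-0.34, -1, 1, 0, 0],
    [-0.34, -1, 1, 0, 0]
  ]
}}

```text
t: 3.5
ee_pos: [0.5162, -0.2345, 0.0813]
tcp_rot: [180.0, -0.1, 164.6]
force: [0.2, -1.2, 1.5]
grip_width: -0.0001
finger_force: 0.0
```

```bash
python3 - <<'E'
from plant import *
import cv2,numpy as np
g=lambda p,x,y,w,h:cv2.resize(p[y:y+h,x:x+w,::-1],(400,400),interpolation=cv2.INTER_CUBIC)
a=g(snapshot('top')['pixels'],255,155,100,100);b=g(snapshot('side')['pixels'],210,200,120,120)
cv2.imwrite('pics/c.png',np.hstack([a,b]));print(read_state()['ee_pos'])
E
```

```text
[ 0.51792607 -0.23675715  0.08412998]
```

View pics/c.png

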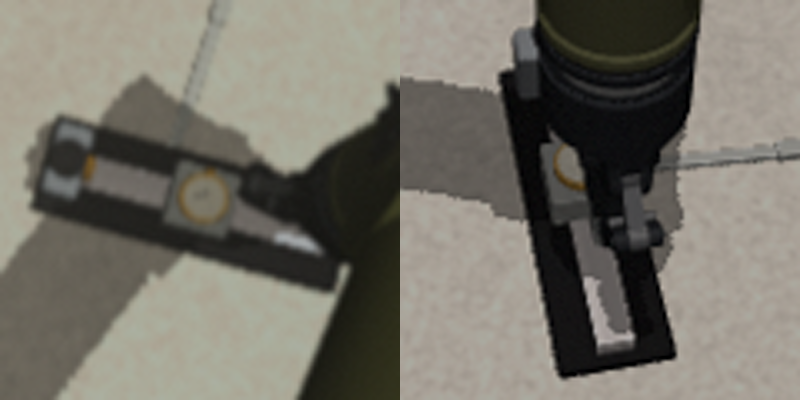

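The top crop shows the black gripper behind the holder, with a finger part near (265,185). The side crop shows the fingers around (625,235). I'll project the TCP into both to check.

```bash
python3 - <<'E'
from plant import *
from h import *
for _ in range(3):print(read_state()['ee_pos'])
for n,o,k in(('top',(255,155),4),('side',(210,200),400/120)):
    d=pickle.load(open(n+'.pkl','rb'));f=192/np.tan(np.radians(d['fovy']/2))
    for X in((.516,-.235,.082),(.516,-.235,.155)):
        c=d['R']@X+d['t'];print(n,(f*c[0]/c[2]+d['cx']-o[0])*k,(f*c[1]/c[2]+d['cy']-o[1])*k)
    print(-d['R'].T@d['t'])
E
```

```text
[ 0.51792607 -0.23675715  0.08412998]
[ 0.51792607 -0.23675715  0.08412998]
[ 0.51792607 -0.23675715  0.08412998]
top 310.9761142029008 217.71997508286097
top 338.3015978591827 208.46057597864183
[ 0.44087523 -0.01127267  1.06138568]
side 208.15931849295757 232.8506629019601
side 210.52520924380985 159.93696811138022
[ 0.29218496 -0.63700367  0.85264147]
```

{"name": "apply_moves", "arguments": {
  "moves": [
    [0, 0, 0.16, 0, 0],
    [0, 0, 0.32, 0, 0],
    [0, 0, 0.32, 0, 0],
    [0, 0, 0.32, 0, 0]
  ]
}}

```text
t: 4.0
ee_pos: [0.5167, -0.2378, 0.0356]
tcp_rot: [180.0, 0.2, 164.4]
force: [-0.3, -0.1, -0.1]
grip_width: -0.0001
finger_force: 0.0
```

{"name": "apply_moves", "arguments": {
  "moves": [
    [0, 0.05, 0, 0, 0],
    [0, 0.1, 0, 0, 0],
    [0, 0.15, 0, 0, 0],
    [0, 0.2, 0, 0, 0],
    [0, 0.24, 0, 0, 0],
    [0, 0.28, 0, 0, 0],
    [0, 0.32, 0, 0, 0],
    [0, 0.36, 0, 0, 0],
    [0, 0.4, 0, 0, 0],
    [0, 0.4, 0, 0, 0]
  ]
}}

```text
t: 5.0
ee_pos: [0.5317, -0.1784, 0.0332]
tcp_rot: [179.9, -0.0, 164.4]
force: [-0.5, -0.4, 0.3]
grip_width: -0.0
finger_force: 0.0
```

```bash
python3 - <<'E'
from plant import *
import cv2,numpy as np
g=lambda p,x,y,w,h:cv2.resize(p[y:y+h,x:x+w,::-1],(400,400),interpolation=cv2.INTER_CUBIC)
a=g(snapshot('top')['pixels'],255,155,90,90);b=g(snapshot('side')['pixels'],210,200,100,100)
cv2.imwrite('pics/d.png',np.hstack([a,b]));print(read_state()['ee_pos'])
E
```

```text
[ 0.5311591  -0.1789999   0.03305256]
```

View pics/d.png

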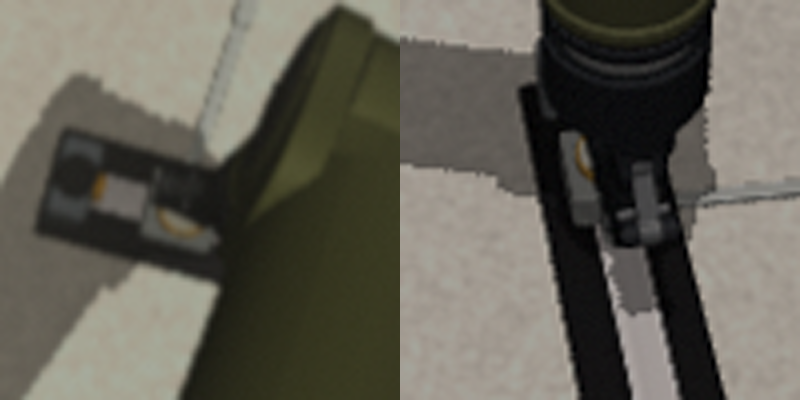

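The holder is moving: its front edge is at about (147,205) and the brass tip at (105,190), leaving roughly 25 mm. I'll keep pushing until I feel the stop.

{"name": "apply_moves", "arguments": {
  "moves": [
    [0, 0.03, 0, 0, 0],
    [0, 0.06, 0, 0, 0],
    [0, 0.09, 0, 0, 0],
    [0, 0.11, 0, 0, 0],
    [0, 0.13, 0, 0, 0],
    [0, 0.13, 0, 0, 0]
  ]
}}

```text
t: 5.7
ee_pos: [0.5366, -0.1601, 0.0332]
tcp_rot: [180.0, -0.0, 164.4]
force: [-0.8, 0.0, 0.1]
grip_width: -0.0001
finger_force: 0.0
```

{"name": "apply_moves", "arguments": {
  "moves": [
    [0, 0.01, 0, 0, 0],
    [0, 0.02, 0, 0, 0],
    [0, 0.02, 0, 0, 0]
  ]
}}

```text
t: 6.0
ee_pos: [0.5374, -0.158, 0.0333]
tcp_rot: [180.0, 0.0, 164.4]
force: [-0.6, -0.7, -0.1]
grip_width: -0.0002
finger_force: 0.4
```

{"name": "apply_moves", "arguments": {
  "moves": [
    [0, 0.01, 0, 0, 0],
    [0, 0.02, 0, 0, 0],
    [0, 0.02, 0, 0, 0]
  ]
}}

```text
t: 6.3
ee_pos: [0.5382, -0.1549, 0.0333]
tcp_rot: [180.0, 0.0, 164.4]
force: [-0.5, -0.7, -0.8]
grip_width: 0.0001
finger_force: 0.4
```

{"name": "apply_moves", "arguments": {
  "moves": [
    [0, 0.01, 0, 0, 0],
    [0, 0.02, 0, 0, 0],
    [0, 0.02, 0, 0, 0]
  ]
}}

```text
t: 6.6
ee_pos: [0.5391, -0.1519, 0.0333]
tcp_rot: [180.0, 0.0, 164.4]
force: [-0.8, -0.6, -0.2]
grip_width: -0.0001
finger_force: 0.4
```

{"name": "apply_moves", "arguments": {
  "moves": [
    [0, 0.01, 0, 0, 0],
    [0, 0.02, 0, 0, 0],
    [0, 0.02, 0, 0, 0]
  ]
}}

```text
t: 6.9
ee_pos: [0.5392, -0.1514, 0.0334]
tcp_rot: [-179.9, 0.0, 164.3]
force: [-1.5, -4.3, 0.2]
grip_width: -0.0
finger_force: 2.7
```

{"name": "apply_moves", "arguments": {
  "moves": [
    [0, 0.01, 0, 0, 0],
    [0, 0.02, 0, 0, 0],
    [0, 0.02, 0, 0, 0]
  ]
}}

```text
t: 7.2
ee_pos: [0.5393, -0.1512, 0.0334]
tcp_rot: [-179.7, 0.0, 164.2]
force: [-2.2, -10.4, -0.4]
grip_width: -0.0001
finger_force: 5.1
```

Contact is firm (10 N) at the expected place, so the holder is home. I'll back off, lift and check.

{"name": "apply_moves", "arguments": {
  "moves": [
    [0, -0.1, 0, 0, 0],
    [0, -0.25, 0, 0, 0],
    [0, -0.25, 0, 0, 0],
    [0, -0.25, -0.3, 0, 0],
    [0, -0.25, -0.6, 0, 0],
    [0, -0.25, -1, 0, 0],
    [0, -0.25, -1, 0, 0],
    [0, -0.25, -1, 0, 0]
  ]
}}

```text
t: 8.0
ee_pos: [0.5324, -0.182, 0.1859]
tcp_rot: [179.9, 0.3, 164.4]
force: [0.1, -0.5, -0.3]
grip_width: -0.0002
finger_force: 0.0
```

{"name": "apply_moves", "arguments": {
  "moves": [
    [0, 1, 0, 0, 0],
    [0, 1, 0, 0, 0],
    [0, 1, 0, 0, 0],
    [0, 1, 0, 0, 0]
  ]
}}

```text
t: 8.4
ee_pos: [0.5711, -0.0272, 0.1804]
tcp_rot: [179.8, -0.3, 165.1]
force: [1.6, 0.8, 0.5]
grip_width: 0.0
finger_force: 0.0
```

{"name": "apply_moves", "arguments": {
  "moves": [
    [0, 1, 0, 0, 0],
    [0, 1, 0, 0, 0],
    [0, 1, 0, 0, 0],
    [0, 1, 0, 0, 0],
    [0, 1, 0, 0, 0]
  ]
}}

```text
t: 8.9
ee_pos: [0.6099, 0.1084, 0.1805]
tcp_rot: [-179.9, -0.2, 164.6]
force: [-0.0, -1.4, -0.5]
grip_width: 0.0003
finger_force: 0.0
```

```bash
python3 - <<'E'
from plant import *
import cv2,numpy as np
g=lambda p,x,y,w,h:cv2.resize(p[y:y+h,x:x+w,::-1],(400,400),interpolation=cv2.INTER_CUBIC)
a=g(snapshot('top')['pixels'],255,155,90,90);b=g(snapshot('side')['pixels'],190,190,120,120)
cv2.imwrite('pics/e.png',np.hstack([a,b]));s=read_state();print(s['t'],s['ee_pos'],s['tcp_rot'])
E
```

```text
9.0 [0.61042008 0.10464989 0.1817256 ] [-1.79883160e+02 -1.18613552e-01  1.64286474e+02]
```

View pics/e.png

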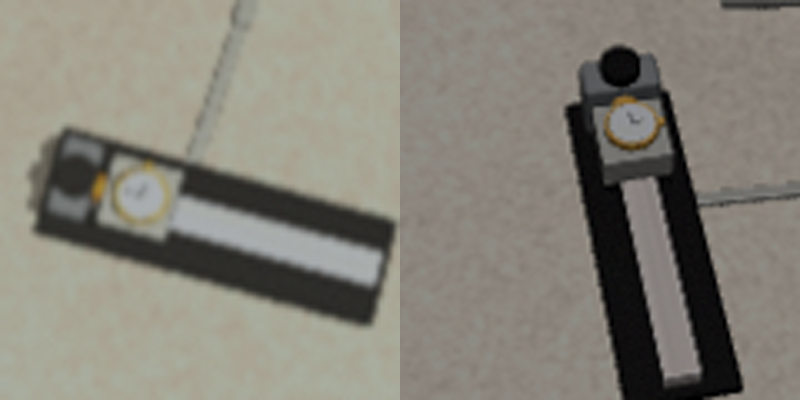

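The watch holder is against the brass tip at (98,188), and the tweezers haven't moved. Next I'll go above the large key.

{"name": "apply_moves", "arguments": {
  "moves": [
    [0, 0.2, 0, 0, 0],
    [0, 0.43, 0, 0, 0],
    [0, 0.43, 0, 0, 0],
    [0, 0.43, 0, 0, 0],
    [0, 0.43, 0.2, 0, 0],
    [0, 0.43, 0.4, 0, 0],
    [0, 0.43, 0.55, 0, 0],
    [0, 0.43, 0.55, 0, 0],
    [0, 0.43, 0.55, 0, 0]
  ]
}}

```text
t: 9.9
ee_pos: [0.6288, 0.1662, 0.1013]
tcp_rot: [-180.0, 0.0, 164.2]
force: [0.5, -0.1, 0.4]
grip_width: 0.0002
finger_force: 0.0
```

```bash
python3 - <<'E'
from plant import *
from h import *
import cv2
g=lambda p,x,y,w,h:cv2.resize(p[y:y+h,x:x+w,::-1],(400,400),interpolation=cv2.INTER_CUBIC)
d=snapshot('side')
a=g(snapshot('top')['pixels'],130,130,100,100);b=g(d['pixels'],180,90,100,100)
s=read_state();f=192/np.tan(np.radians(d['fovy']/2))
c=d['R']@s['ee_pos']+d['t'];print(s['ee_pos'],400+(f*c[0]/c[2]+d['cx']-180)*4,(f*c[1]/c[2]+d['cy']-90)*4)
cv2.imwrite('pics/f.png',np.hstack([a,b]))
E
```

```text
[0.62991477 0.16739145 0.10281776] 627.8948406339784 98.985598902128
```

View pics/f.png

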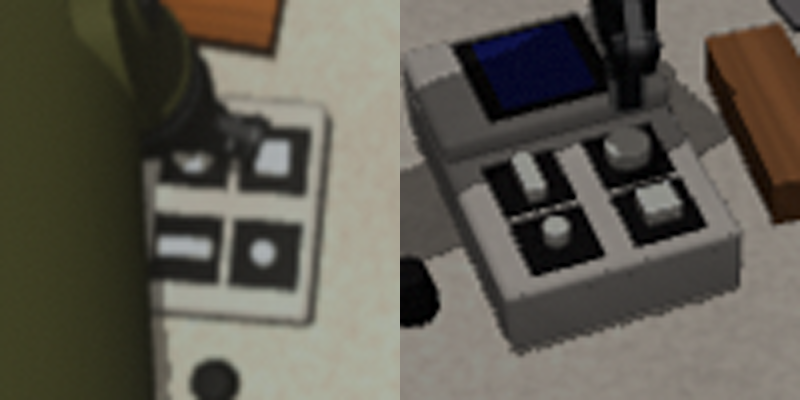

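The tip at (628,105) is directly above the large key at (629,145). Now I'll descend and press in small steps.

{"name": "apply_moves", "arguments": {
  "moves": [
    [0, 0, 0.1, 0, 0],
    [0, 0, 0.18, 0, 0],
    [0, 0, 0.18, 0, 0],
    [0, 0, 0.18, 0, 0]
  ]
}}

```text
t: 10.4
ee_pos: [0.6281, 0.1683, 0.0731]
tcp_rot: [-180.0, -0.1, 164.4]
force: [0.5, -0.3, 0.5]
grip_width: -0.0004
finger_force: 0.0
```

{"name": "apply_moves", "arguments": {
  "moves": [
    [0, 0, 0.01, 0, 0],
    [0, 0, 0.02, 0, 0],
    [0, 0, 0.03, 0, 0],
    [0, 0, 0.03, 0, 0]
  ]
}}

```text
t: 10.8
ee_pos: [0.6287, 0.1684, 0.0693]
tcp_rot: [180.0, 0.0, 164.4]
force: [0.8, 1.3, 0.8]
grip_width: -0.0001
finger_force: 0.0
```

{"name": "apply_moves", "arguments": {
  "moves": [
    [0, 0, 0.007, 0, 0],
    [0, 0, 0.014, 0, 0],
    [0, 0, 0.02, 0, 0],
    [0, 0, 0.02, 0, 0]
  ]
}}

```text
t: 11.2
ee_pos: [0.6288, 0.1684, 0.0666]
tcp_rot: [180.0, 0.0, 164.4]
force: [-0.7, -0.4, 2.5]
grip_width: 0.0002
finger_force: 1.5
```

{"name": "apply_moves", "arguments": {
  "moves": [
    [0, 0, 0.007, 0, 0],
    [0, 0, 0.013, 0, 0],
    [0, 0, 0.013, 0, 0]
  ]
}}

```text
t: 11.5
ee_pos: [0.6288, 0.1684, 0.0645]
tcp_rot: [180.0, 0.0, 164.4]
force: [-1.1, -0.6, 3.8]
grip_width: -0.0001
finger_force: 2.0
```

Spring force is rising as expected, with about 4.5 mm of travel at z 0.0645. I'll continue to the bottom.

{"name": "apply_moves", "arguments": {
  "moves": [
    [0, 0, 0.007, 0, 0],
    [0, 0, 0.012, 0, 0],
    [0, 0, 0.012, 0, 0],
    [0, 0, 0.012, 0, 0]
  ]
}}

```text
t: 11.9
ee_pos: [0.6288, 0.1684, 0.0632]
tcp_rot: [180.0, 0.0, 164.4]
force: [-1.9, -0.3, 7.6]
grip_width: 0.0001
finger_force: 3.3
```

{"name": "apply_moves", "arguments": {
  "moves": [
    [0, 0, 0.006, 0, 0],
    [0, 0, 0.006, 0, 0],
    [0, 0, 0.006, 0, 0]
  ]
}}

```text
t: 12.2
ee_pos: [0.6289, 0.1684, 0.0631]
tcp_rot: [180.0, 0.0, 164.4]
force: [-3.8, -0.9, 11.4]
grip_width: 0.0004
finger_force: 5.4
```

The key has bottomed out (z stopped, force 11 N). Now I'll withdraw.

{"name": "apply_moves", "arguments": {
  "moves": [
    [0, 0, -0.03, 0, 0],
    [0, 0, -0.08, 0, 0],
    [0, 0, -0.3, 0, 0],
    [0, 0, -0.6, 0, 0],
    [0, 0, -0.9, 0, 0],
    [0, 0, -0.9, 0, 0],
    [0, 0, -0.9, 0, 0]
  ]
}}

```text
t: 12.9
ee_pos: [0.6293, 0.1685, 0.1978]
tcp_rot: [179.9, 0.1, 164.4]
force: [-1.2, -0.0, -1.4]
grip_width: -0.0002
finger_force: 0.0
```

{"name": "apply_moves", "arguments": {
  "moves": [
    [0, -1, 0, 0, 0],
    [0, -1, 0, 0, 0],
    [0, -1, 0, 0, 0],
    [0, -1, 0, 0, 0],
    [0, -1, 0, 0, 0],
    [0, -1, 0, 0, 0],
    [0, -1, 0, 0, 0]
  ]
}}

```text
t: 13.6
ee_pos: [0.588, 0.026, 0.1957]
tcp_rot: [-180.0, -0.1, 164.5]
force: [-0.5, 0.0, 0.6]
grip_width: 0.0001
finger_force: 0.0
```

```bash
python3 - <<'E'
from plant import *
import cv2
cv2.imwrite('pics/g.png',cv2.resize(snapshot('side')['pixels'][80:320,150:400,::-1],(625,600),interpolation=cv2.INTER_CUBIC));print(read_state()['force'])
E
```

```text
[-0.27557861  0.45033534 -0.08616012]
```

View pics/g.png

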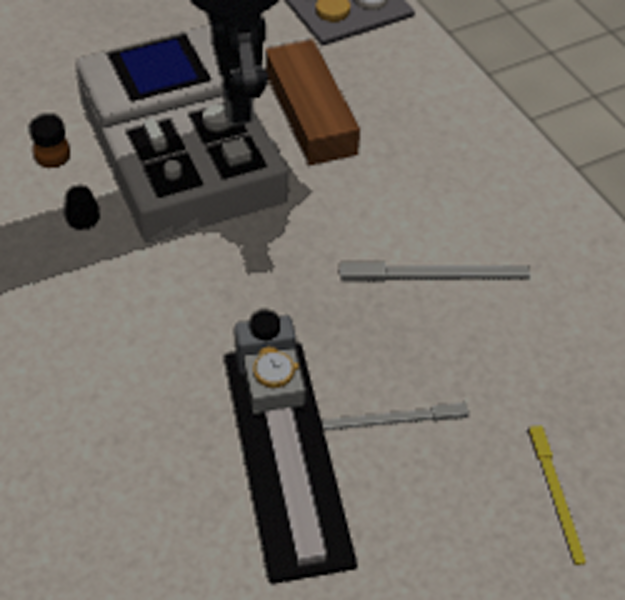

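The holder at (275,375) is against the pickup, the keys look up, and the loose things are where they began. The arm is clear of everything.

```bash
python3 -c "
from plant import *
print(job_done())"
```

```text
the job is handed in; nothing more can be done
None
```

I pushed the watch holder home against the pickup block, pressed the large round key fully down (about 11 N) and released it, withdrew the arm and handed the job in at about 14 s; no verdict was returned.

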